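# Back a label winder off by one notch

### The job

The label winder is wound one notch too tight. With a fingertip, tip the weighted ball lever over so that the pawl lifts out of the toothed wheel and stays up, push the hand lever clockwise (as seen from the lever side) so that the wheel turns back by exactly one tooth, and then tip the ball back so that the pawl drops fully into the next gap. Nothing is to be picked up: leave the cup, the jar and the spare roll standing where they are.

Things in the scene. Friction and masses are not known exactly. Their poses are not given: they have to be found in the camera images.
- winder: Fixed label winder; origin on the table under the wheel; x from the lever side to the spool side (away from the robot at yaw 0), y left seen from the lever side (as all below). Grey base, x -65 to 85, y -103 to 87 mm; bracket at x 6 to 14 mm, 153 mm high behind the pawl pivot; label roll between 90 mm flanges behind it, 130 mm high. Nothing rises above 215 mm.
- axle (a point): Middle of the axle, 85 mm above the table; it runs along the winder's x. Steel ratchet wheel on it: 110 mm over the teeth, 10 mm thick (x -11 to -1 mm), ten saw teeth 11 mm deep, 36 degrees apart.
- feed_wheel (a joint): Wheel angle, rad; positive = back = clockwise from the lever side (top moves right, to -y). Starts at -0.26 to -0.03, in the play of its gap (-0.31 to 0); with the pawl down it stops at 0 going back. One notch is 0.628: the pawl drops home in the next gap only with the wheel at 0.32 to 0.61 (middle 0.46). Light drag (0.05 N m): it stays where left.
- lever_knob (a point): Centre of the 24 mm black ball on the hand lever, a 10 mm round bar fixed to the wheel: 110 mm from the axle, in the plane x = -45 mm of the winder. It leans (0.55 minus wheel angle) rad left of upright: 33 to 47 degrees at first, nearly upright one notch back. Push it right from its left side; 0.5 N is enough.
- pawl_pivot (a point): Pivot of the pawl, 60 mm right of the axle, 143 mm above the table. The pawl is one dark steel piece: a 60 mm arm pointing left to a hooked nose on top of the wheel (10 mm thick, x -11 to -1 mm) and an upright ball lever.
- pawl_ball (a point): Centre of the 24 mm dark steel ball on the pawl's ball lever (8 mm rod), 55 mm from the pivot, at x = -20 mm of the winder. Pawl down: it leans 25 degrees left of upright, 193 mm above the table. Pushed right it lifts the nose; 4 degrees past upright it falls to a stop 24 degrees right and the pawl stays up. Pushed back left past upright it falls shut. 0.5 N moves it.
- pawl (a joint): Pawl angle, rad: 0 = fully down in a gap, 0.85 = fully up on its stop; balance point about 0.5; the nose clears the teeth above 0.25. If it lands on a tooth it stays above 0.04.
- deli_cup: Bystander: white lidded cup, 74 mm wide, 68 mm high, origin under its centre. Leave alone.
- spice_jar: Bystander: spice jar with a black cap, 40 mm wide, 105 mm high, origin under its centre. Leave alone.
- spare_roll: Bystander: spare roll of labels, 52 mm wide, 30 mm high, lying flat in front of the winder, origin under its centre. Leave alone.

How it is judged:
On the way, in this order (a step that is already met when the one before it is completed fails the run):
1. the pawl is tipped up and stays up, the wheel still in its first gap (value of joint pawl above 0.6 rad and value of joint feed_wheel between -0.4 and 0.2 rad), for 0.2 s.
2. with the pawl up, the wheel is turned back by one notch (value of joint pawl above 0.6 rad and value of joint feed_wheel between 0.24 and 0.64 rad), for 0.2 s.
At the end, for the whole second after the job is handed in: The pawl is fully down (below 0.04 rad) in the gap one notch further back (wheel between 0.24 and 0.64 rad), wheel and pawl at rest, and the cup, jar and spare roll are within 30 mm of where they stood (value of joint pawl below 0.04 rad and value of joint feed_wheel between 0.24 and 0.64 rad and velocity of joint pawl between -0.05 and 0.05 rad/s and velocity of joint feed_wheel between -0.05 and 0.05 rad/s and distance of each of deli_cup, spice_jar, spare_roll from where it was at the start of the episode below 0.03 m); the robot touches nothing.
It fails at once if the cup, the jar or the spare roll is pushed away, tipped or lifted (distance of any of deli_cup, spice_jar, spare_roll from where it was at the start of the episode above 0.03 m or angle between any of deli_cup, spice_jar, spare_roll's own z axis and vertical above 0.4 rad or height (world z) of any of deli_cup, spice_jar, spare_roll above 0.01 m).
It fails at once if the wheel is turned back by two notches or wound forward by one (value of joint feed_wheel above 1 rad or value of joint feed_wheel below -0.6 rad).
It also fails if it takes over 48 s, if anything falls off the work surface, if the arm or the gripper's body presses on something with over 40 N, if the wrist force passes 120 N, or if a joint passes its speed limit or range.

### The arm

A 6-joint arm with a two-finger parallel gripper is mounted at the origin on a cart in front of the work surface, level with it; the furniture and walls round the work are solid. World frame = base frame: x ahead of the robot, y to its left, z up, the work surface at z = 0. Lengths are in m, angles in rad, forces in N, time in s.
With the tool pointing down it reaches from about 0.375 to 0.975 m from the base axis. Payload 3.8 kg.
Tool frame: the origin (TCP) lies at the very end of the fingers, on their centre line; the grasp point (between the pads) lies bot.grasp_offset behind it (bot.grasp_offset is the distance from the TCP to the grasp point, in m); y points along the fingers, x is the direction in which the jaws open and shut, and the axes are right-handed (so a half turn about y gives the same grasp; the last joint's range is limited). The gripper opens to 85 mm and grips with 20 to 120 N. Pads are 22 mm wide; open, the fingers measure 114 mm over their backs; the gripper's body (76 mm by 85 mm) begins 54 mm behind the grasp point. The pads swing forward as they close: fully open they stand 13 mm farther back than shut.
Start: joints at [1.207, 0.264, 1.604, -0, 1.274, -0.037], TCP at [0.217, 0.639, 0.231] pointing down, gripper open.
Joint ranges: [-2.63, 2.63], [-0.94, 2.18], [0.31, 2.57], [-1.31, 4.45], [0, 2.66], [-2.55, 2.55]. Speed limits (rad/s): [2.57, 2.57, 3.14, 3.14, 3.14, 3.14].

### API

Orientations are given as a rotation vector (axis times angle).
In Python, from workcell import sensors, read_camera, job, bot gives the robot as it stands.
- The arm moves only by the tool arm_command, never from a script. Its argument "deltas" is a list of rows, each a list of 4 numbers: the shift along the tool's x, y, z in m, then the turn about the tool's y in rad. A call has 1 to 20 rows; each row shifts and turns the commanded pose from where the row before left it, along the tool's axes as they then stand; what a row does not reach is not made up. A row lasts 1/8 s, in which the tool goes at most 62.5 mm and 10.7 degrees, less where a joint would pass 70% of its speed; a pose out of reach is approached as far as the arm can. A call is refused whole if a number of a shift passes 0.0625 or a number of a turn 0.188, either way. A call with a gripper value outside its range is refused whole. "fingers" is the finger opening in m, from 0 to 0.0854, set as the call begins (left out, the last holds). The fingers move at their own pace and stop on an object; "newtons" is the grip in N (left out, the last holds). Time passes only in rows, so rows that do not move let the fingers close. It gives the time, the measured TCP pose, the force and the opening at its end, in the units of the state.
- sensors.read_state(): the state, without advancing time (a new reading comes with each control period).
- read_camera(name): name is "side" or "top" or "wrist"; returns a dict with "color" (420x560x3 uint8, red, green, blue), "vfov" (degrees; the focal length in pixels is half the picture's height over the tangent of half this angle, whatever the lens; pixels are square), "cx", "cy" (the principal point, pixels), "dist_coeffs" ([k1, k2, p1, p2, k3] as OpenCV has them; the pictures are not rectified), "R" (3x3) and "t" (3): a world point X has camera coordinates R X + t; the wrist camera has in their place "T_tool_cam" (4x4, takes a point from camera to tool coordinates, whose origin is the TCP and whose axes are the tool frame's). Camera axes: x right, y down, z forward; pixel columns grow to the right and rows downward; lengths in m; the calibration is good to about 2 mm. A picture is of the moment at which its call begins: read the wrist's pose just before it. There is no depth.
- job.finish_job(): hands the job in, once; it reports no verdict.
The state is a dict: "time": time; "q": joint angles; "joint_vel": joint speeds; "joint_torque": joint torques, N m; "tool_pos": TCP position; "tcp_rot": TCP orientation; "wrist_force": force on the tool from outside, world axes, zero at the start; "torque": the same for the moment, N m; "width": opening from 0.0 (shut) to 1.0 (fully open).
Only numpy, scipy, OpenCV 4.12 (cv2) and the standard library are available. Lean on these libraries where they do the work, as an engineer would, in place of code of your own. Each camera call takes 0.05 s, during which the arm holds its last target.

## Working session

There is one attempt and no reset: what is moved stays moved. The work goes in short steps, Python scripts to look and compute and a tool call to move; the robot and the scene stay as the last step left them, time stands still between calls to the robot, and variables do not carry over. Pictures are saved under pics/ and viewed, and the job is handed in when it is done.

Besides the shell and the picture viewer there is one more tool, called after ">>>" by a JSON object that holds its "fn" and its "kwargs", one argument or row to a line. arm_command: Moves the arm, as the interface text tells. Its arguments: {"type":"object","properties":{"deltas":{"type":"array"},"fingers":{"type":"number"},"newtons":{"type":"number"}},"required":["deltas"]}

```bash
mkdir -p pics; ls; python3 - <<'E'
from workcell import sensors, read_camera, job, bot
import cv2
s=sensors.read_state();print(s);print(bot.grasp_offset)
for n in("side","top"):
    c=read_camera(n);cv2.imwrite(f"pics/{n}0.png",c["color"][:,:,::-1]);print(n,{k:v for k,v in c.items() if k!="color"})
E
```

```text
pics
{'time': 0.0, 'q': array([ 1.20711795e+00,  2.64759340e-01,  1.60540329e+00,  8.88859280e-07,
        1.27367589e+00, -3.69031236e-02]), 'joint_vel': array([ 0.00109329, -0.00083924, -0.00166844,  0.00036861,  0.00153051,
        0.00125459]), 'joint_torque': array([ 1.49440995e-03, -5.15100861e+01, -3.67330348e+01, -2.48435354e-04,
        1.28308157e-02, -3.76220987e-05]), 'tool_pos': array([0.21640951, 0.63858945, 0.22994203]), 'tcp_rot': array([-1.34752668, -0.96381946,  0.96692224]), 'wrist_force': array([ 0.58308799,  0.00549753, -0.37242765]), 'torque': array([-0.00742955,  0.06085873, -0.01867415]), 'width': 0.9977328062463431}
0.0187
side {'vfov': 50.74538679760565, 'cx': 277.49861947599425, 'cy': 211.2695818046598, 'dist_coeffs': array([-0.02710411,  0.        ,  0.        ,  0.        ,  0.        ]), 'R': array([[ 0.98841843, -0.1498332 , -0.02406303],
       [-0.09615027, -0.49565775, -0.86317931],
       [ 0.11740589,  0.855496  , -0.50432375]]), 't': array([-0.50591294,  0.18342842,  1.07609154])}
top {'vfov': 43.94638258858025, 'cx': 279.43933306547723, 'cy': 200.71541406660415, 'dist_coeffs': array([-0.11297906,  0.        ,  0.        ,  0.        ,  0.        ]), 'R': array([[-0.00968475, -0.99977259, -0.01899912],
       [-0.99728699,  0.01104371, -0.07277846],
       [ 0.07297173,  0.01824274, -0.99716715]]), 't': array([0.05484308, 0.54701192, 1.29250618])}
```

View pics/side0.png

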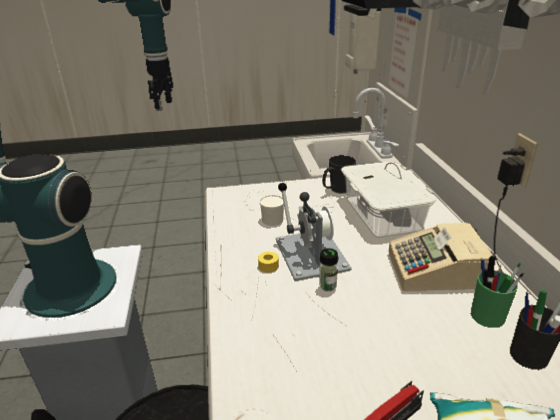

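View pics/top0.png

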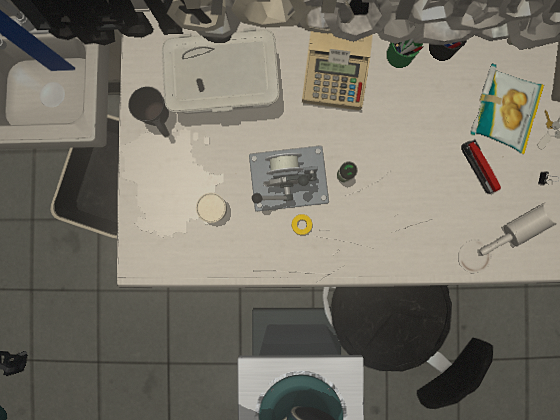

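The side view shows the winder near (312,250), with the lever knob at (283,187), the pawl ball at (305,198), the jar at (329,270) and the roll at (268,261). In the top view the base is centred near (288,178) and the knob is at (257,198). I'll zoom in next.

```bash
python3 - <<'E'
import cv2
a=cv2.imread("pics/side0.png")[170:310,240:380];b=cv2.imread("pics/top0.png")[130:250,185:375]
cv2.imwrite("pics/s_z.png",cv2.resize(a,None,fx=4.2,fy=4.2,interpolation=cv2.INTER_CUBIC))
cv2.imwrite("pics/t_z.png",cv2.resize(b,None,fx=4,fy=4,interpolation=cv2.INTER_CUBIC))
E
```

```text
(no output)
```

View pics/s_z.png

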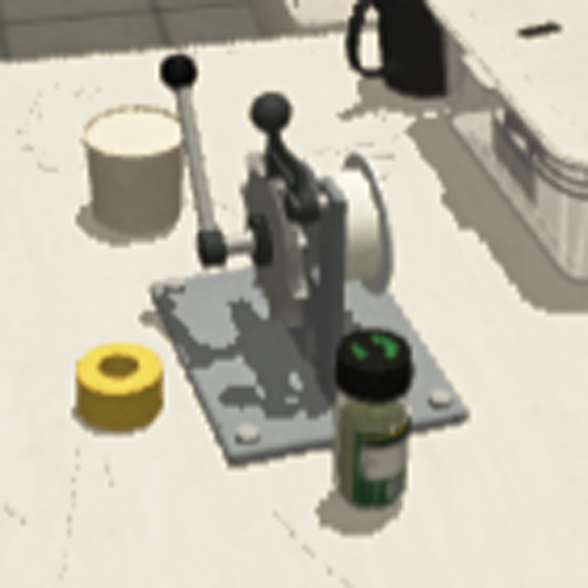

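View pics/t_z.png

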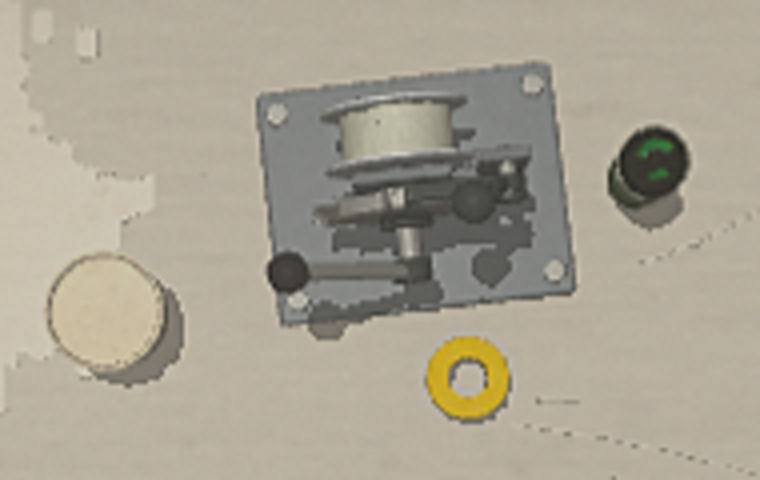

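```bash
cat > h.py <<'E'
import numpy as np,cv2
from scipy.spatial.transform import Rotation as R
def K(c):
    h,w=c["color"].shape[:2];f=h/2/np.tan(np.radians(c["vfov"])/2)
    return np.array([[f,0,c["cx"]],[0,f,c["cy"]],[0,0,1]])
def ray(c,uv):
    p=cv2.undistortPoints(np.array([[uv]],float),K(c),np.array(c["dist_coeffs"]))[0,0]
    d=c["R"].T@np.array([p[0],p[1],1]);o=-c["R"].T@c["t"];return o,d/np.linalg.norm(d)
def onz(c,uv,z):
    o,d=ray(c,uv);return o+d*(z-o[2])/d[2]
def tri(*rs):
    A=0;b=0
    for o,d in rs:
        P=np.eye(3)-np.outer(d,d);A=A+P;b=b+P@o
    X=np.linalg.solve(A,b);return X,[np.linalg.norm((np.eye(3)-np.outer(d,d))@(X-o))*1e3 for o,d in rs]
def proj(c,X):
    r=cv2.Rodrigues(c["R"])[0];return cv2.projectPoints(np.array([X],float),r,c["t"],K(c),np.array(c["dist_coeffs"]))[0][0,0]
E
cat > a.py <<'E'
from workcell import *
from h import *
np.set_printoptions(precision=4,suppress=True)
S=read_camera("side");T=read_camera("top")
s=lambda u,v:((u+.5)/4.2-.5+240,(v+.5)/4.2-.5+170)
t=lambda u,v:((u+.5)/4-.5+185,(v+.5)/4-.5+130)
kn=tri(ray(S,s(178,72)),ray(T,t(288,272)));ba=tri(ray(S,s(271,113)),ray(T,t(475,201)))
print("knob",kn,"ball",ba)
C=[onz(T,t(*p),0.008)[:2] for p in((258,97),(548,62),(577,292),(282,326))]
# local corners
L=np.array([(85,87),(85,-103),(-65,-103),(-65,87)])/1e3
C=np.array(C);Lm=L.mean(0);Cm=C.mean(0);A=L-Lm;B=C-Cm
yaw=np.arctan2((A[:,0]*B[:,1]-A[:,1]*B[:,0]).sum(),(A*B).sum())
Rm=np.array([[np.cos(yaw),-np.sin(yaw)],[np.sin(yaw),np.cos(yaw)]])
o=Cm-Rm@Lm;print("yaw",yaw,"origin",o,"res",(C-(L@Rm.T+o))*1e3)
for n,p in(("knob",kn[0]),("ball",ba[0])):print(n,"local",Rm.T@(p[:2]-o),p[2])
print("jar",onz(T,t(654,161),.105),"cup",onz(T,t(106,311),.068),"roll",onz(T,t(468,379),.03))
E
python3 a.py
```

```text
knob (array([0.5433, 0.0976, 0.169 ]), [np.float64(0.8640369944999192), np.float64(0.8640369944996911)]) ball (array([ 0.5796, -0.0069,  0.1922]), [np.float64(0.7196262940949496), np.float64(0.719626294094936)])
yaw 0.10514860038747117 origin [0.5955 0.0322] res [[-0.9011 -1.469 ]
 [-0.4607  1.0122]
 [ 0.5214  0.7545]
 [ 0.8404 -0.2978]]
knob local [-0.045   0.0705] 0.1690369281446544
ball local [-0.0199 -0.0372] 0.1921960098028823
jar [ 0.6128 -0.1159  0.105 ] cup [0.5296 0.2151 0.068 ] roll [ 0.4871 -0.0058  0.03  ]
```

```bash
cat > w.py <<'E'
from workcell import *
from h import *
np.set_printoptions(precision=4,suppress=True)
yaw=0.105;o=np.array([.5955,.0322]);Rm=np.array([[np.cos(yaw),-np.sin(yaw)],[np.sin(yaw),np.cos(yaw)]])
def st():
    s=sensors.read_state();M=R.from_rotvec(s["tcp_rot"]).as_matrix();p=s["tool_pos"]
    return s,M,p
def loc(p): return np.r_[Rm.T@(p[:2]-o),p[2]]
def show():
    s,M,p=st();print("t",s["time"],"loc mm",loc(p)*1e3,"F",s["wrist_force"],"w",s["width"])
    W=np.eye(3);W[:2,:2]=Rm
    print("tool axes in winder frame (cols x,y,z)\n",W.T@M)
    return W.T@M
def to(x,y,z):
    s,M,p=st();g=np.r_[Rm@(np.array([x,y])/1e3)+o,z/1e3];print("delta tool",M.T@(g-p))
E
python3 -c "
from w import *
A=show();to(-20,5,300)
print('tool yaw of x axis in winder',np.arctan2(A[1,0],A[0,0]))"
```

```text
t 0.2 loc mm [-313.3114  643.0162  230.4142] F [0.258  0.6594 0.395 ] w 1.0013510982227125
tool axes in winder frame (cols x,y,z)
 [[ 0.4185 -0.0006 -0.9082]
 [ 0.9082 -0.0013  0.4185]
 [-0.0015 -1.      0.    ]]
delta tool [-0.4568 -0.0689 -0.5334]
tool yaw of x axis in winder 1.1390088127978797
```

>>> {"fn": "arm_command", "kwargs": {
  "deltas": [
    [0, -0.009, 0, 0.1424],
    [0, -0.009, 0, 0.1424],
    [0, -0.009, 0, 0.1424],
    [0, -0.009, 0, 0.1424],
    [0, -0.009, 0, 0.1424],
    [0, -0.009, 0, 0.1424],
    [0, -0.009, 0, 0.1424],
    [0, -0.009, 0, 0.1424]
  ],
  "fingers": 0
}}

```text
time: 1.2
tool_pos: [0.2166, 0.6391, 0.3032]
tcp_rot: [-1.57, -0.078, 0.079]
wrist_force: [-0.0, 0.3, -0.1]
width: -0.002
```

```bash
python3 -c "
from w import *
A=show();to(-20,5,300)"
```

```text
t 1.2 loc mm [-313.191   643.2497  303.1821] F [-0.012   0.2812 -0.0819] w -0.0017203493529278652
tool axes in winder frame (cols x,y,z)
 [[ 1.     -0.0003  0.0049]
 [-0.0049 -0.0006  1.    ]
 [-0.0003 -1.     -0.0006]]
delta tool [ 0.2963  0.0035 -0.6368]
```

Next, 16 rows to a point above and left of the ball.

>>> {"fn": "arm_command", "kwargs": {
  "deltas": [
    [0.0185, 0, -0.04, 0],
    [0.0185, 0, -0.04, 0],
    [0.0185, 0, -0.04, 0],
    [0.0185, 0, -0.04, 0],
    [0.0185, 0, -0.04, 0],
    [0.0185, 0, -0.04, 0],
    [0.0185, 0, -0.04, 0],
    [0.0185, 0, -0.04, 0],
    [0.0185, 0, -0.04, 0],
    [0.0185, 0, -0.04, 0],
    [0.0185, 0, -0.04, 0],
    [0.0185, 0, -0.04, 0],
    [0.0185, 0, -0.04, 0],
    [0.0185, 0, -0.04, 0],
    [0.0185, 0, -0.04, 0],
    [0.0185, 0.003, -0.035, 0],
    [0, 0, 0, 0]
  ]
}}

```text
time: 3.32
tool_pos: [0.5782, 0.0364, 0.2994]
tcp_rot: [-1.57, -0.079, 0.08]
wrist_force: [0.0, 0.5, 0.1]
width: -0.003
```

```bash
cat > look.py <<'E'
import sys
from w import *
n=sys.argv[1]
A=show();
S=read_camera("side")
a=S["color"][130:270,220:400,::-1];cv2.imwrite(f"pics/{n}.png",cv2.resize(a,None,fx=4,fy=4,interpolation=cv2.INTER_CUBIC))
T=read_camera("top");a=T["color"][110:240,200:380,::-1];cv2.imwrite(f"pics/{n}t.png",cv2.resize(a,None,fx=4,fy=4,interpolation=cv2.INTER_CUBIC))
s,M,p=st()
q=proj(S,p);print("tcp side zoom px",((q-[220,130]+.5)*4-.5),"top",((proj(T,p)-[200,110]+.5)*4-.5))
E
python3 look.py l1; python3 -c "
from w import *
to(-20,5,185)"
```

```text
t 3.325 loc mm [-16.7856   6.0401 299.4025] F [0.0363 0.5087 0.1096] w -0.0030883786564339477
tool axes in winder frame (cols x,y,z)
 [[ 1.     -0.0012  0.0037]
 [-0.0037 -0.0004  1.    ]
 [-0.0012 -1.     -0.0004]]
tcp side zoom px [320.4543  67.6392] top [329.0861 263.9955]
delta tool [-0.0023  0.1148 -0.0034]
```

View pics/l1.png

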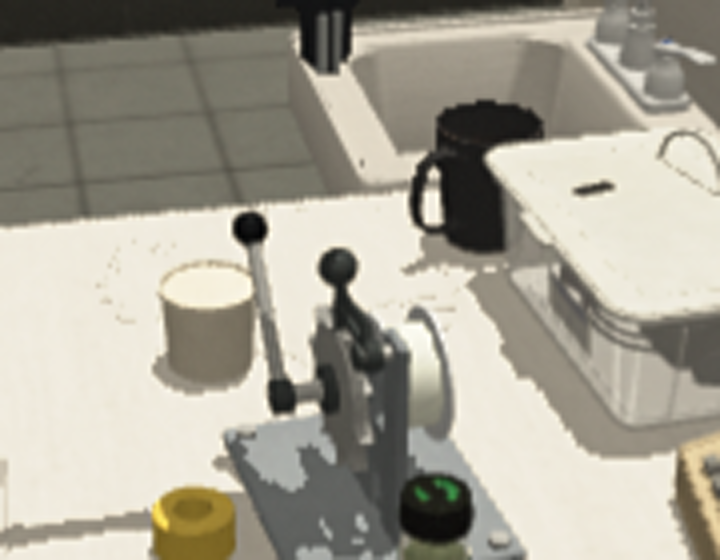

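The finger tip shows at (327,72), close to the predicted TCP, and the ball at (338,266) is still down. I'll lower beside the ball.

>>> {"fn": "arm_command", "kwargs": {
  "deltas": [
    [-0.003, 0.02, 0, 0],
    [0, 0.02, 0, 0],
    [0, 0.02, 0, 0],
    [0, 0.02, 0, 0],
    [0, 0.02, 0, 0],
    [0, 0.015, 0, 0],
    [0, 0, 0, 0],
    [0, 0, 0, 0]
  ]
}}

```text
time: 4.42
tool_pos: [0.5751, 0.0384, 0.1859]
tcp_rot: [-1.569, -0.083, 0.081]
wrist_force: [0.3, 0.3, -0.4]
width: 0.001
```

```bash
python3 look.py l2
```

```text
t 4.425 loc mm [-19.6715   8.2702 185.89  ] F [ 0.3343  0.3024 -0.4353] w 0.0008199060888878681
tool axes in winder frame (cols x,y,z)
 [[ 1.      0.0011  0.0003]
 [-0.0003 -0.0001  1.    ]
 [ 0.0011 -1.     -0.0001]]
tcp side zoom px [317.487  241.6732] top [332.5463 291.9978]
```

View pics/l2.png

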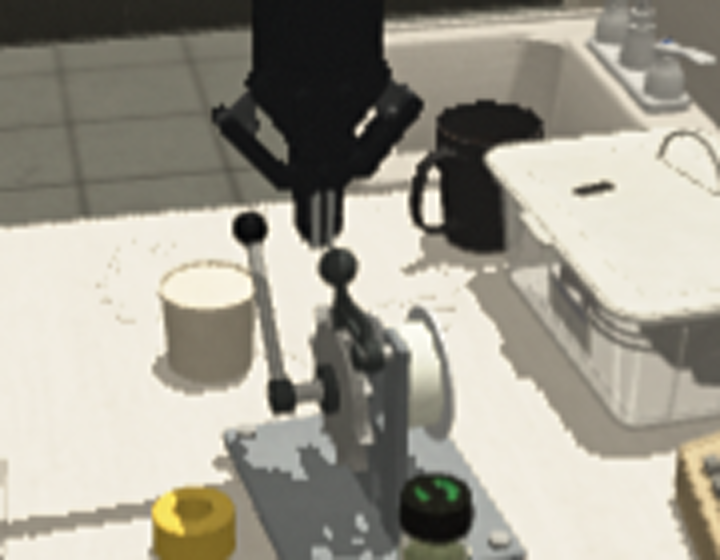

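>>> {"fn": "arm_command", "kwargs": {
  "deltas": [
    [0, 0, -0.005, 0],
    [0, 0, -0.005, 0],
    [0, 0, -0.005, 0],
    [0, 0, -0.005, 0],
    [0, 0, -0.005, 0],
    [0, 0, -0.005, 0],
    [0, 0, -0.005, 0],
    [0, 0, -0.005, 0],
    [0, 0, -0.005, 0],
    [0, 0, -0.005, 0],
    [0, 0, -0.004, 0],
    [0, 0, -0.004, 0],
    [0, 0, 0, 0],
    [0, 0, 0, 0]
  ]
}}

```text
time: 6.28
tool_pos: [0.5805, -0.0193, 0.1853]
tcp_rot: [-1.569, -0.082, 0.082]
wrist_force: [0.1, -0.1, 0.1]
width: 0.006
```

```bash
python3 look.py l3
```

```text
t 6.275 loc mm [-20.272  -49.6027 185.2592] F [ 0.1387 -0.1181  0.0781] w 0.00578519165171303
tool axes in winder frame (cols x,y,z)
 [[ 1.     -0.0001  0.0003]
 [-0.0003  0.0001  1.    ]
 [-0.0001 -1.      0.0001]]
tcp side zoom px [345.0346 287.4964] top [436.5779 281.7388]
```

View pics/l3.png

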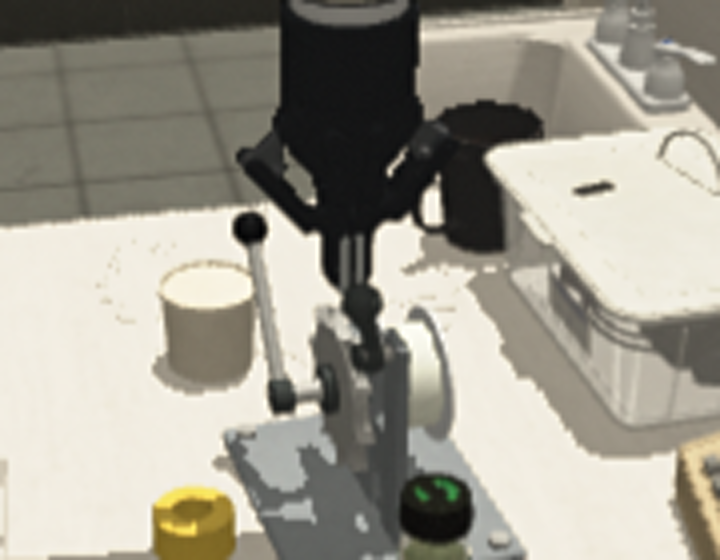

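The ball has moved to (362,302). I'll work out its lean by casting its ray onto the plane x=-20.

```bash
cat > pl.py <<'E'
import sys
from w import *
u,v,x=map(float,sys.argv[1:4])
S=read_camera("side");o_,d=ray(S,((u+.5)/4-.5+220,(v+.5)/4-.5+130))
n=np.r_[Rm[:,0],0];k=(x/1e3-n@(o_-np.r_[o,0]))/(n@d);P=loc(o_+k*d)*1e3;print(P)
print("pawl rad",np.arctan2(-60-P[1],P[2]-143)+np.radians(25),"wheel",.55-np.arctan2(P[1],P[2]-85))
E
python3 pl.py 362 302 -20; python3 pl.py 338 266 -20;python3 pl.py 250 228 -45
```

```text
[-20.     -79.9713 192.0017]
pawl rad 0.8233414157657468 wheel 1.1918243369557848
[-20.     -34.9962 192.0172]
pawl rad -0.03536412377286274 wheel 0.8660532689262609
[-45.      72.7409 168.2209]
pawl rad -0.9467010056910237 wheel -0.16830290913780388
```

The pawl is up on its stop at about 0.82 rad. Next I'll go over to the left side of the hand lever.

>>> {"fn": "arm_command", "kwargs": {
  "deltas": [
    [0, -0.02, 0.004, 0],
    [0, -0.02, 0.004, 0],
    [0, -0.02, 0.002, 0],
    [-0.005, 0, 0.03, 0],
    [-0.005, 0, 0.03, 0],
    [-0.005, 0, 0.03, 0],
    [-0.005, 0, 0.03, 0],
    [-0.005, 0, 0.03, 0],
    [0, 0, 0, 0],
    [0, 0.025, 0, 0],
    [0, 0.025, 0, 0],
    [0, 0.02, 0, 0],
    [0, 0.015, 0, 0],
    [0, 0, 0, 0],
    [0, 0, 0, 0]
  ]
}}

```text
time: 8.4
tool_pos: [0.5396, 0.1373, 0.1611]
tcp_rot: [-1.569, -0.083, 0.081]
wrist_force: [0.5, 0.5, 0.8]
width: 0.0
```

```bash
python3 look.py l4
```

```text
t 8.4 loc mm [-44.5379 110.3268 161.0686] F [0.5366 0.5493 0.7746] w 0.00031118553557173253
tool axes in winder frame (cols x,y,z)
 [[ 1.      0.0012  0.0002]
 [-0.0002  0.      1.    ]
 [ 0.0012 -1.      0.    ]]
tcp side zoom px [236.3278 212.2068] top [158.2934 361.5317]
```

View pics/l4.png

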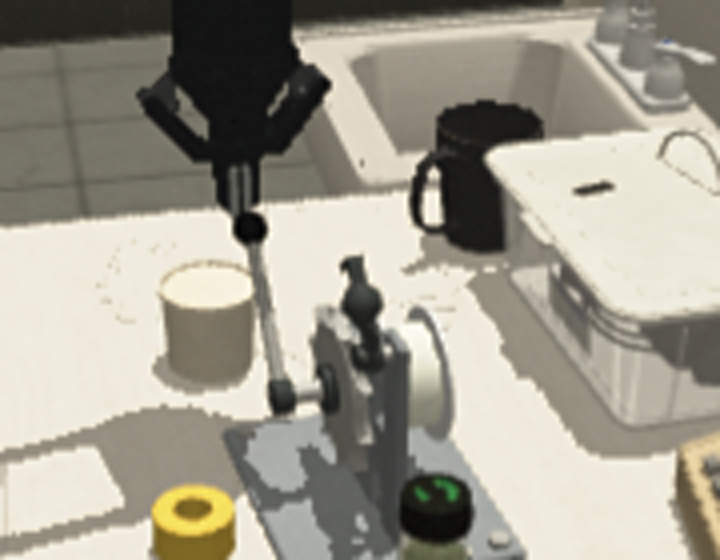

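The pawl stays up (nose at (350,265)) and the finger is behind the knob at (250,228). I'll push right slowly and stop a little short.

>>> {"fn": "arm_command", "kwargs": {
  "deltas": [
    [0, 0, -0.005, 0],
    [0, 0, -0.005, 0],
    [0, 0, -0.004, 0],
    [0, 0, -0.004, 0],
    [0, 0, -0.004, 0],
    [0, 0, -0.004, 0],
    [0, 0, -0.004, 0],
    [0, 0, -0.004, 0],
    [0, 0, -0.004, 0],
    [0, 0, -0.004, 0],
    [0, 0, -0.004, 0],
    [0, 0, -0.004, 0],
    [0, 0, -0.004, 0],
    [0, 0, -0.004, 0],
    [0, 0, -0.004, 0],
    [0, 0, -0.003, 0],
    [0, 0, -0.003, 0],
    [0, 0, -0.002, 0],
    [0, 0, 0, 0],
    [0, 0, 0, 0]
  ]
}}

```text
time: 11.0
tool_pos: [0.5462, 0.0676, 0.1602]
tcp_rot: [-1.569, -0.082, 0.082]
wrist_force: [1.0, 0.2, 0.2]
width: -0.001
```

```bash
python3 look.py l5
```

```text
t 11.0 loc mm [-45.2826  40.3196 160.1988] F [1.0042 0.1917 0.1535] w -0.0014524271894138113
tool axes in winder frame (cols x,y,z)
 [[ 1.     -0.0001  0.0002]
 [-0.0002 -0.0001  1.    ]
 [-0.0001 -1.     -0.0001]]
tcp side zoom px [263.2302 261.7517] top [281.8504 348.996 ]
```

View pics/l5.png

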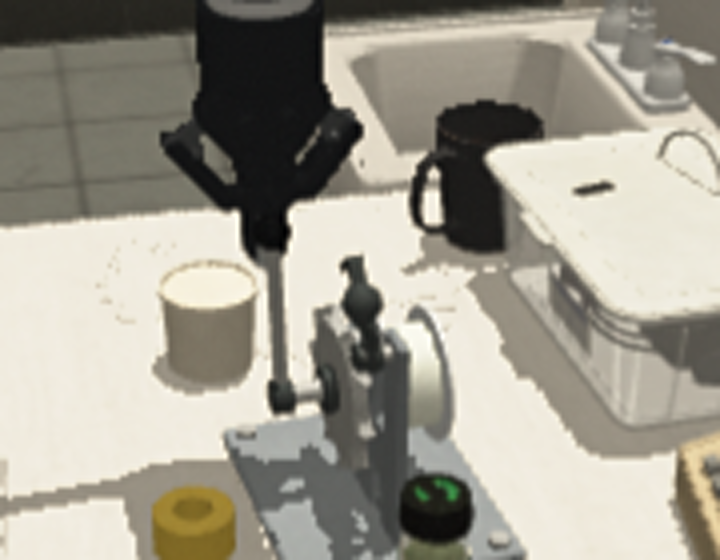

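```bash
python3 pl.py 271 231 -45; python3 pl.py 274 262 -45
python3 - <<'E'
import cv2
a=cv2.imread("pics/l5.png")[160:340,200:380]
a=cv2.convertScaleAbs(a,alpha=2.5,beta=0)
cv2.imwrite("pics/l5z.png",cv2.resize(a,None,fx=3,fy=3))
a=cv2.imread("pics/l5t.png")
cv2.imwrite("pics/l5tz.png",cv2.convertScaleAbs(a,alpha=1.5))
E
```

```text
[-45.      21.8191 191.0781]
pawl rad -0.6032011374997934 wheel 0.3471400728445285
[-45.     15.889 172.552]
pawl rad -0.7631192117735504 wheel 0.37047314399032205
```

View pics/l5z.png

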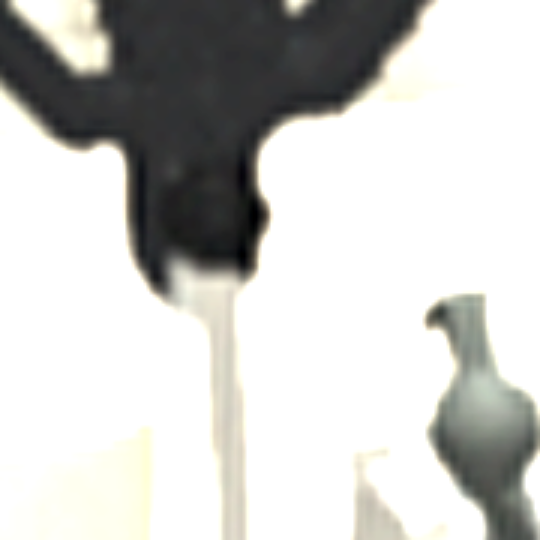

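The knob centre is near (272,232), so the wheel is at about 0.36. I'll push 9 mm more, then back off left and up.

>>> {"fn": "arm_command", "kwargs": {
  "deltas": [
    [0, 0, -0.003, 0],
    [0, 0, -0.003, 0],
    [0, 0, -0.003, 0],
    [0, 0, 0, 0],
    [0, 0, 0, 0],
    [0, 0, 0.01, 0],
    [0, 0, 0.02, 0],
    [0, 0, 0.02, 0],
    [0, -0.025, 0, 0],
    [0, -0.03, 0, 0],
    [0, -0.03, 0, 0],
    [0, 0, 0, 0]
  ]
}}

```text
time: 12.7
tool_pos: [0.5438, 0.1102, 0.2486]
tcp_rot: [-1.568, -0.088, 0.079]
wrist_force: [-0.2, 0.4, 0.3]
width: -0.001
```

```bash
python3 look.py l6
```

```text
t 12.7 loc mm [-43.2314  82.956  248.5958] F [-0.2019  0.4394  0.259 ] w -0.0009520287350516355
tool axes in winder frame (cols x,y,z)
 [[ 1.      0.0063 -0.0013]
 [ 0.0013  0.0005  1.    ]
 [ 0.0063 -1.      0.0005]]
tcp side zoom px [243.0529 112.2041] top [196.2107 345.5321]
```

View pics/l6.png

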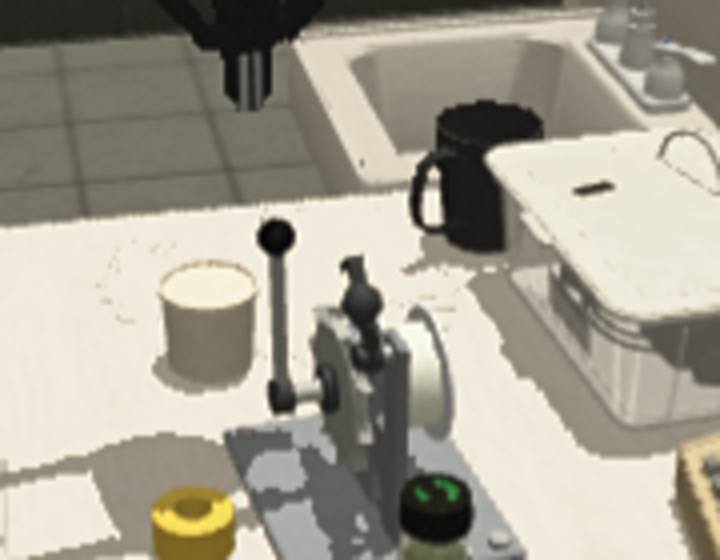

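```bash
python3 pl.py 276 237 -45; python3 pl.py 362 301 -20
```

```text
[-45.      10.5546 192.5198]
pawl rad -0.522487455402596 wheel 0.4521493000604906
[-20.     -79.9448 192.6396]
pawl rad 0.8183819694415323 wheel 1.1888175780604606
```

View pics/l6t.png

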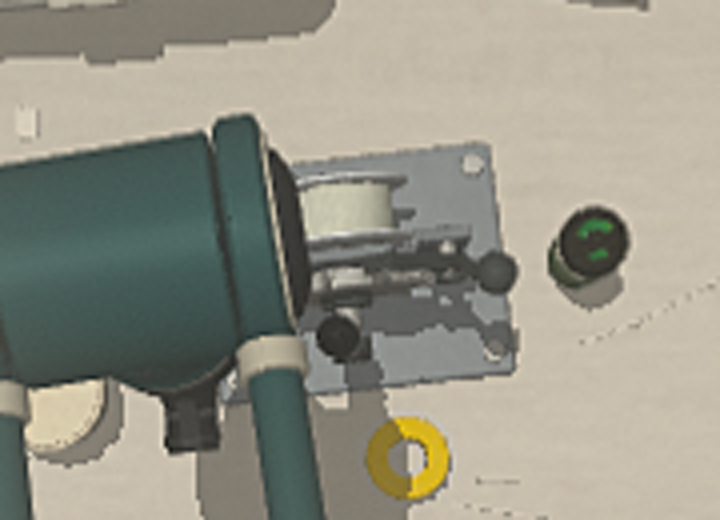

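The wheel is at 0.45 and the pawl is still up. I'll go over to the right side of the ball.

>>> {"fn": "arm_command", "kwargs": {
  "deltas": [
    [0, -0.015, 0, 0],
    [0.003, 0, -0.025, 0],
    [0.003, 0, -0.025, 0],
    [0.003, 0, -0.025, 0],
    [0.003, 0, -0.025, 0],
    [0.003, 0, -0.025, 0],
    [0.003, 0, -0.025, 0],
    [0.003, 0, -0.025, 0],
    [0.003, 0, -0.027, 0],
    [0, 0, 0, 0],
    [0, 0.02, 0, 0],
    [0, 0.02, 0, 0],
    [0, 0.02, 0, 0],
    [0, 0.015, 0, 0],
    [0, 0, 0, 0],
    [0, 0, 0, 0]
  ]
}}

```text
time: 14.9
tool_pos: [0.5875, -0.09, 0.1857]
tcp_rot: [-1.569, -0.083, 0.082]
wrist_force: [0.2, -0.3, 0.2]
width: -0.004
```

```bash
python3 look.py l7
```

```text
t 14.9 loc mm [ -20.8046 -120.6751  185.7403] F [ 0.2104 -0.2721  0.242 ] w -0.0035956961496769945
tool axes in winder frame (cols x,y,z)
 [[ 1.      0.0008  0.0001]
 [-0.0001 -0.0002  1.    ]
 [ 0.0008 -1.     -0.0002]]
tcp side zoom px [384.5026 345.926 ] top [565.0262 266.9409]
```

View pics/l7.png

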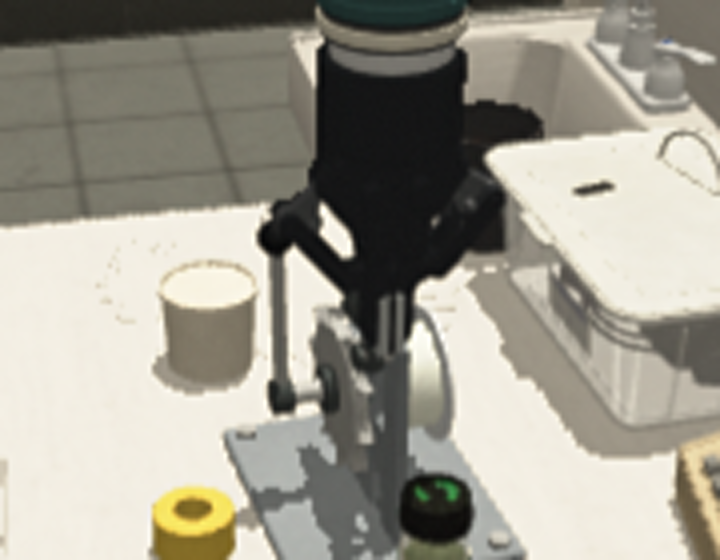

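The finger stands right of the ball and the lever knob is unchanged. I'll push left past the balance point.

>>> {"fn": "arm_command", "kwargs": {
  "deltas": [
    [0, 0, 0.005, 0],
    [0, 0, 0.005, 0],
    [0, 0, 0.004, 0],
    [0, 0, 0.004, 0],
    [0, 0, 0.004, 0],
    [0, 0, 0.004, 0],
    [0, 0, 0.004, 0],
    [0, 0, 0.004, 0],
    [0, 0, 0.004, 0],
    [0, 0, 0.004, 0],
    [0, 0, 0.004, 0],
    [0, 0, 0, 0],
    [0, 0, 0, 0],
    [0, 0, -0.015, 0],
    [0, 0, -0.02, 0],
    [0, -0.04, 0, 0],
    [0, -0.04, 0, 0],
    [0, -0.04, 0, 0],
    [0, 0, 0, 0],
    [0, 0, 0, 0]
  ]
}}

```text
time: 17.5
tool_pos: [0.5857, -0.0802, 0.3048]
tcp_rot: [-1.569, -0.081, 0.082]
wrist_force: [0.2, 0.1, -0.3]
width: 0.001
```

```bash
python3 look.py l8
```

```text
t 17.5 loc mm [ -21.5699 -110.7149  304.8308] F [ 0.2485  0.1073 -0.2936] w 0.0006818709713462999
tool axes in winder frame (cols x,y,z)
 [[ 1.     -0.0005  0.0012]
 [-0.0012 -0.0002  1.    ]
 [-0.0005 -1.     -0.0002]]
tcp side zoom px [378.9    144.0284] top [567.0876 244.8235]
```

View pics/l8.png

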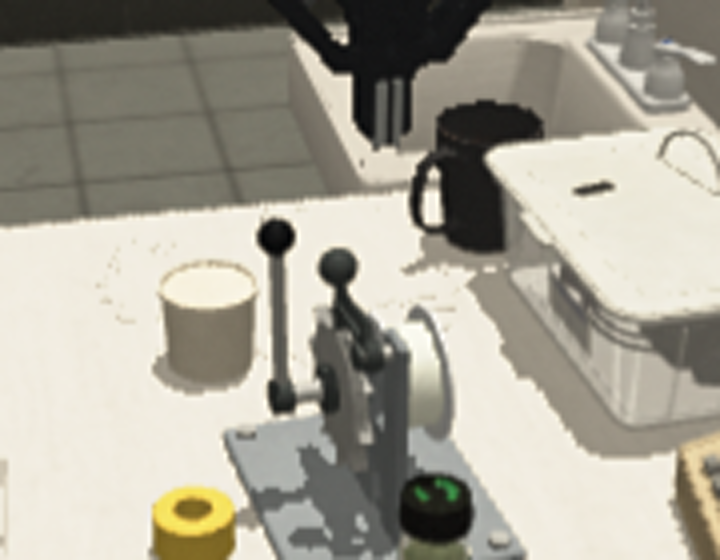

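The ball is back at (338,266), as at the start, and the knob is at (276,237). I'll compare the ball region with the first picture to sub-pixel level.

```bash
python3 pl.py 276 237 -45; python3 - <<'E'
import cv2,numpy as np
for n in("l1","l2","l8"):
    a=cv2.cvtColor(cv2.imread(f"pics/{n}.png"),6)[240:288,312:364]
    m=cv2.moments((a<130).astype(np.uint8),True);print(n,m["m10"]/m["m00"]+312,m["m01"]/m["m00"]+240,m["m00"])
A=[np.float32(cv2.cvtColor(cv2.imread(f"pics/{n}.png"),6)[244:320,314:364]) for n in("l1","l8")]
print(np.abs(A[0]-A[1]).mean(),cv2.phaseCorrelate(*A))
E
```

```text
[-45.      10.5546 192.5198]
pawl rad -0.522487455402596 wheel 0.4521493000604906
l1 337.5717905405405 267.5194256756757 1184.0
l2 335.76831091180867 264.69955156950675 1338.0
l8 337.6295979469632 267.64328485885375 1169.0
3.9539473 ((0.0040270484567983544, -0.00967659785430186), 0.9495013856589795)
```

The ball is within 0.15 zoomed pixels of its fully-down position (under 0.01 rad), and the wheel is at about 0.45. I'm handing in.

```bash
python3 -c "
from workcell import *
print(job.finish_job())"
```

```text
the job is handed in; nothing more can be done
None
```

I tipped the ball right so the pawl went up, pushed the hand lever clockwise by one notch, and tipped the ball back. The job was handed in at about 17.6 s of the 48 s allowed; the hand-in reports no verdict.

- **Pawl up:** it stood at about 0.82 rad after the first push and still read that after the wheel was turned.
- **Wheel:** it measured about 0.45 rad after the push, near the 0.46 middle of the next gap, and the same after the pawl dropped.
- **Pawl down:** in the last picture the ball matched its starting position to within about 0.15 of an enlarged pixel, which is under 0.01 rad.
- **Bystanders:** by eye, the cup, jar and spare roll look unmoved in the pictures; I did not measure them again.
- **Arm:** it was clear of everything, with the fingertip at 305 mm, above the winder's highest point.

No check failed, and the independent readings agreed to about 2 mm.

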